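# Change the slide on the sloping inspection stage

## Robot

A 6-joint arm with a two-finger parallel gripper is mounted at the origin on a cart in front of the work surface, level with it; the furniture and walls round the work are solid. World frame = base frame: x ahead of the robot, y to its left, z up, the work surface at z = 0. Lengths are in m, angles in degrees, forces in N, time in s.
With the tool pointing down it reaches from about 0.325 to 0.775 m from the base axis. Payload 9.3 kg.
Tool frame: the origin (TCP) lies at the very end of the fingers, on their centre line; the grasp point (between the pads) lies 19 mm behind it; z points along the fingers, y is the line along which they close (so a half turn about z gives the same grasp; the last joint's range is limited). The gripper opens to 85 mm and grips with 20 to 120 N. Pads are 22 mm wide; open, the fingers measure 114 mm over their backs; the gripper's body (76 mm by 85 mm) begins 54 mm behind the grasp point. The pads swing forward as they close: fully open they stand 13 mm farther back than shut.
Start: joints at [-72.915, 14.817, 1.232, 76.415, 0, 81.257], TCP at [0.24, -0.495, 0.231] pointing down, gripper open.
Joint ranges: [-174.27, 174.27], [-52.1, 104.24], [-59.71, 78.15], [-110.17, 111.67], [-87.03, 83.33], [-180, 180]. Speed limits (degrees/s): [127.2, 127.2, 159.86, 180, 180, 180].

## Interface

Orientations are given as a 3x3 rotation matrix whose columns are the frame's x, y, z axes.
In Python, from cell import r gives the robot as it stands.
- The arm moves only by the shell command python3 -m crank 'ROWS' [OPENING] [FORCE]. ROWS is JSON, a list of rows, each an object of numbers: "dx", "dy", "dz": the shift along the tool's x, y, z in cm; "turn": the turn about the tool's z in degrees. In form: [{"dx": .., "dy": .., "dz": .., "turn": ..}, ...]. A call has 1 to 20 rows; each row shifts and turns the commanded pose from where the row before left it, along the tool's axes as they then stand; what a row does not reach is not made up. A row lasts 1/10 s, in which the tool goes at most 50 mm and 8.59 degrees, less where a joint would pass 70% of its speed; a pose out of reach is approached as far as the arm can. A call with a gripper value outside its range is refused whole. OPENING is the opening, from -1 (shut) to 1 (fully open), set as the call begins (- or left out, the last holds). The fingers move at their own pace and stop on an object; FORCE is the grip in N (left out, the last holds). Time passes only in rows, so rows that do not move let the fingers close. It gives the time, the measured TCP pose, the force, the opening and the grip force at its end, in the units of the state.
- r.get_state(): the state, without advancing time (a new reading comes with each control period).
- r.snapshot(name): name is "scene" or "top"; returns the picture (480x640x3 uint8, red, green, blue); there is no depth.
- r.calibration(name): a dict with "fx", "fy", "cx", "cy" (pixels), "distortion" ([k1, k2, p1, p2, k3] as OpenCV has them; the pictures are not rectified), "xyz" and "rotation" of the camera in the world. Camera axes: x right, y down, z forward; pixel columns grow to the right and rows downward; lengths in m; the calibration is good to about 2 mm. A picture is of the moment at which its call begins. calibration takes no time and is no camera call.
- r.hand_in(): hands the job in; it is judged then, once.
The state is a dict: "clock": time; "joint_positions": joint angles; "qd": joint speeds; "joint_torque": joint torques, N m; "eef_pos": TCP position; "tool_rot": TCP orientation; "contact_force": force on the tool from outside, world axes, zero at the start; "torque": the same for the moment, N m; "finger_gap": finger opening in m; "grasp_force": force on a finger pad.
Only numpy, scipy, OpenCV 4.12 (cv2) and the standard library are available. Lean on these libraries where they do the work, as an engineer would, in place of code of your own. Each camera call takes 0.05 s, during which the arm holds its last target. There are 200 camera calls.

## Task

Pull the used slide down the sloping stage, out from under the two spring clips, and lay it flat on the middle of the empty rubber mat. Then take the fresh slide from the plywood pad and push it, bevelled end first, up the slope under the clips until it is fully home against the stop and both clips have snapped down into its notches. Leave everything else where it is.

Things in the scene. Friction and masses are not known exactly. Their poses are not given: they have to be found in the camera images.
- bed: dark steel bed of the inspection stage, 148 by 74 mm, fixed on its stand, sloping up 25 degrees away from the robot. Origin: on its face, where the middle of a home slide's underside lies, 125 mm above the bench; x up the slope, y across it to the left, z normal to it. The face runs from x = -70 to +78 mm. A home slide has the same origin and axes as the bed.
- stand: fixed stand of the stage: foot plate 56 by 45 mm on the bench left of the big grey sheet cover (58 mm high), a post and a steel bar (18 mm thick, 79 to 97 mm above the bench) that reaches over the cover to the underside of the bed. Origin: centre of the foot's underside; the bed's origin lies at x = 180, y = -254, z = 125 mm.
- bed_stop (a point): foot of the end stop that a home slide's front end meets: bed x = +50.5 mm, stop 10 mm high. Below it, low side guides (7 mm high, x = -13 to +45 mm, inner faces at y = +-28 mm, flared open to +-33 mm at x = -28 mm) lead the slide, 3 mm clear on each side.
- clip_left (a joint): left spring clip (bed y = +19 mm): steel leaf pivoted at bed x = +62 mm, nose at x = +15 mm, upturned lip reaching down-slope to x = -6 mm, so that a slide pushed up-slope lifts it. Rad: 0 with nothing under it, about 0.14 riding on a slide's rail, about 0.05 snapped down in a notch. Presses about 3 N riding.
- clip_right (a joint): right spring clip (bed y = -19 mm), otherwise as clip_left. Pushing a slide up under both clips takes up to about 20 N along the slope, drawing it out about 5 N.
- used_slide: used slide, home under both clips at the start: aluminium plate 100 (x) by 50 (y) by 4 mm with one round 26 mm glass window, two raised side rails and a steel grip block at the rear. Origin: centre of the underside; +x points from the grip block to the bevelled front end, z up, normal to the plate. 80 g. Drawn 65 mm or more down-slope it is clear of the clips.
- used_grip (a point): steel grip block, 24 mm wide across the slide (y), 16 mm along it (x), centred 42 mm behind the slide's origin; this point is the middle of its top, 26 mm above the slide's underside (22 mm above the plate)
- fresh_slide: fresh slide, on the plywood pad: like used_slide. Rails of both: 11 mm wide, centred at y = +-19.5 mm, top 8 mm above the underside, each with a notch (floor at 4 mm, 25 degree flanks) at x = +15 mm for the clip's nose.
- fresh_grip (a point): the same point on the fresh slide's grip block, which is the same as the used slide's
- fresh_front (a point): middle of the fresh slide's front (bevelled) end, 50 mm along +x from its origin, on the underside
- pad: thin plywood pad, 85 (x) by 116 (y) mm, 3 mm thick, fixed on the bench in front of the sheet cover, one of two places side by side (left or right); the fresh slide lies on it, its front end to the left (+y). Origin: centre of its underside.
- mat: thin black rubber mat, 85 (x) by 116 (y) mm, 3 mm thick, fixed, empty at the start, beside the pad; the used slide fits on it lengthwise (along y), either way round; with the grip block to the right it is farther from the low end of the bed. Origin: centre of its underside.
- spark_plug_a: spark plug lying on the bench, 24x65x20 mm, bystander
- spark_plug_b: another spark plug, 24x65x20 mm, bystander
- hex_nut: steel hex nut, 26x23x11 mm, bystander
- screw_tin: open tin of screws, 73 mm across, 75 mm high, bystander
- spray_can: spray can standing upright, 66 mm across, 191 mm high, bystander
- pliers: pliers with dipped handles, 54x177x12 mm, bystander
- loose_bolt: hex bolt lying on the bench, 22x52x19 mm, bystander
- tape_roll: roll of black tape lying flat, 68 mm across, 19 mm high, bystander

How it is judged:
By the outcome, as a careful person would: the job done as asked, in the order asked, and still so for the second after the job is handed in, with the robot touching nothing.
It also fails if it takes over 54 s, if anything falls off the work surface, if the arm or the gripper's body presses on something with over 40 N, if the wrist force passes 120 N, or if a joint passes its speed limit or range.

## Working session

There is one attempt and no reset: what is moved stays moved. The work goes in short steps, Python scripts to look and compute and a shell command to move; the robot and the scene stay as the last step left them, time stands still between calls to the robot, and variables do not carry over. Pictures are saved under pics/ and viewed, at most 10 in all, crops included, and the job is handed in when it is done.

```bash
ls; mkdir -p pics
python3 - <<'E'
from cell import r
import cv2,json
for n in("scene","top"):
    cv2.imwrite(f"pics/{n}0.png",r.snapshot(n)[:,:,::-1]); c=r.calibration(n); print(n,c)
print(r.get_state())
E
```

```text
pics
scene {'fx': 450.1290205832602, 'fy': 450.1290205832602, 'cx': 317.4570460648369, 'cy': 245.64362359803403, 'distortion': array([-0.00458798,  0.        ,  0.        ,  0.        ,  0.        ]), 'xyz': array([-0.26134615,  0.11618891,  0.90444283]), 'rotation': array([[-0.2544407 , -0.66591697,  0.70129489],
       [-0.96695702,  0.18713068, -0.17313648],
       [-0.01593927, -0.72217498, -0.69152674]])}
top {'fx': 542.2528455358802, 'fy': 542.2528455358802, 'cx': 310.6350496676234, 'cy': 241.43328509477223, 'distortion': array([-0.02104769,  0.        ,  0.        ,  0.        ,  0.        ]), 'xyz': array([ 0.28648211, -0.07868393,  1.20684742]), 'rotation': array([[-0.0613569 , -0.97713676,  0.2035659 ],
       [-0.99810995,  0.06077049, -0.00913638],
       [-0.00344331, -0.20374173, -0.97901862]])}
{'clock': 0.1, 'joint_positions': array([-7.29156993e+01,  1.48488405e+01,  1.19352158e+00,  7.64168884e+01,
       -3.44266666e-06,  8.12566633e+01]), 'qd': array([ 0.05424533, -0.04574664,  0.08708535,  0.02184131, -0.02679743,
       -0.08396326]), 'joint_torque': array([ 4.21643694e-03, -5.56690693e+01,  3.45072305e+01,  1.15785847e-02,
       -1.96163041e-04, -1.51541320e-05]), 'eef_pos': array([ 0.23953374, -0.49480824,  0.23071024]), 'tool_rot': array([[ 9.00108763e-01,  4.35665099e-01, -3.70293418e-04],
       [ 4.35665214e-01, -9.00107977e-01,  1.20462760e-03],
       [ 1.91510144e-04, -1.24561982e-03, -9.99999206e-01]]), 'contact_force': array([0.54152139, 0.05128003, 0.35075758]), 'torque': array([-0.0396671 , -0.03309333,  0.00483385]), 'grasp_force': 0.0, 'finger_gap': 0.08546438565817135}
```

View pics/scene0.png

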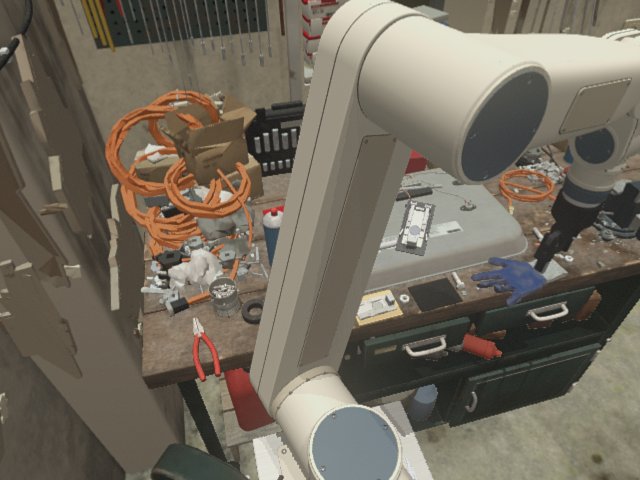

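View pics/top0.png

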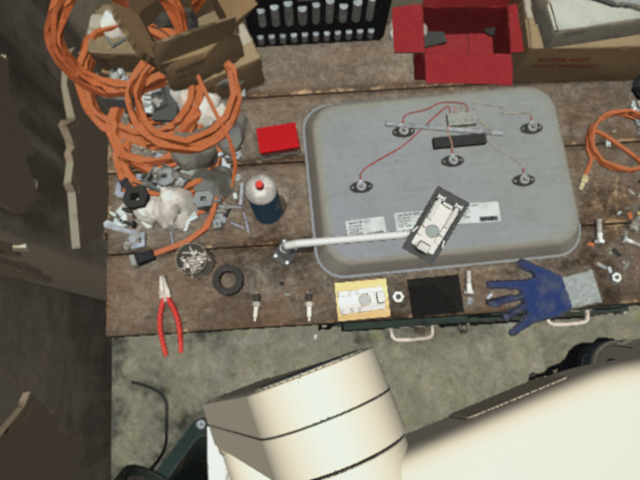

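Top view: bed around (435,222), pad with fresh slide around (362,298), mat around (436,296), stand foot at (284,253). Now I'll enlarge these.

Run:
```python
import cv2
a=cv2.imread("pics/top0.png")[180:325,325:480]
cv2.imwrite("pics/topc.png",cv2.resize(a,None,fx=4.1,fy=4.1,interpolation=cv2.INTER_CUBIC))
a=cv2.imread("pics/scene0.png")[185:325,340:475]
cv2.imwrite("pics/scenec.png",cv2.resize(a,None,fx=4,fy=4,interpolation=cv2.INTER_CUBIC))
```

```text
(no output)
```

View pics/topc.png

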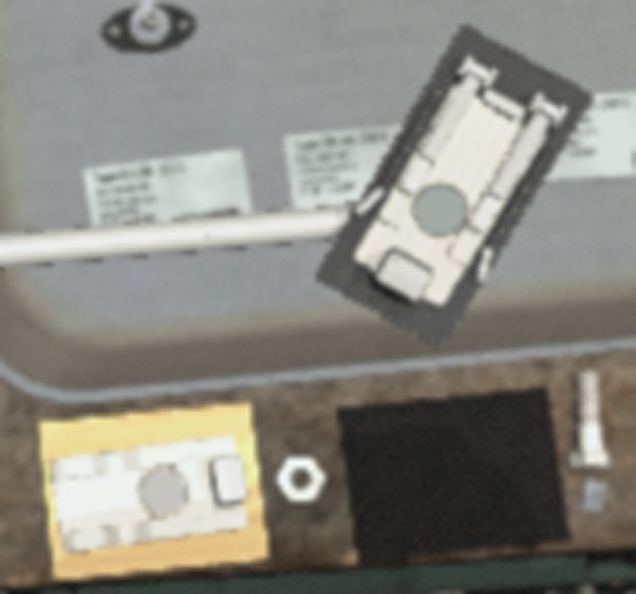

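View pics/scenec.png

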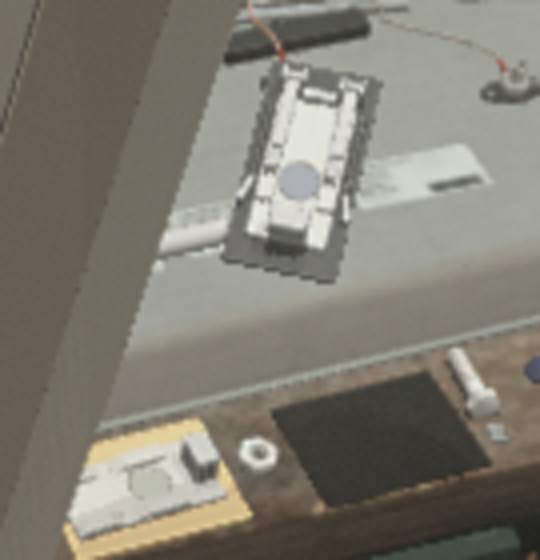

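Zoomed views: bed corners in topc are about (466,25),(592,98),(435,345),(318,278). The used slide's grip block is at (403,272), and the fresh block's top is at (228,480). The mat spans (340,408)–(568,540). Next I'll turn these into poses by least squares on rays to the known corner geometry.

```bash
cat > h.py <<'E'
import numpy as np,cv2
from cell import r
from scipy.optimize import least_squares
def proj(n,P):
    c=r.calibration(n);R=c["rotation"]
    K=np.array([[c["fx"],0,c["cx"]],[0,c["fy"],c["cy"]],[0,0,1]])
    return cv2.projectPoints(np.asarray(P,float).reshape(-1,3),cv2.Rodrigues(R.T)[0],-R.T@c["xyz"],K,c["distortion"])[0][:,0]
def ray(n,uv,z):
    c=r.calibration(n);K=np.array([[c["fx"],0,c["cx"]],[0,c["fy"],c["cy"]],[0,0,1]])
    p=cv2.undistortPoints(np.float64(uv).reshape(-1,1,2),K,c["distortion"])[:,0]
    d=np.c_[p,np.ones(len(p))]@c["rotation"].T
    return c["xyz"]+d*((z-c["xyz"][2])/d[:,2])[:,None]
def frame(x,y,z,yaw,tilt):
    a,t=np.radians([yaw,tilt])
    return np.array([[np.cos(a),-np.sin(a),0],[np.sin(a),np.cos(a),0],[0,0,1]])@np.array([[np.cos(t),0,-np.sin(t)],[0,1,0],[np.sin(t),0,np.cos(t)]]),np.array([x,y,z])
def fit(obs,z,tilt,x0):  # obs: [(cam,uv list,local pts)], unknown x,y,yaw
    def f(q):
        R,t=frame(q[0],q[1],z,q[2],tilt)
        return np.concatenate([(proj(n,np.array(L)@R.T+t)-uv).ravel() for n,uv,L in obs])
    s=least_squares(f,x0,x_scale=[.01,.01,1]);return s.x,s.fun.reshape(-1,2)
T=lambda p:(np.array(p)+.5)/4.1-.5+[325,180]
S=lambda p:(np.array(p)+.5)/4-.5+[340,185]
E
cat > m.py <<'E'
from h import *
np.set_printoptions(precision=4,suppress=True)
bl=[[.078,.037,0],[.078,-.037,0],[-.07,-.037,0],[-.07,.037,0]]
for cams in(["top"],["scene"],["top","scene"]):
    o={"top":("top",T([[466,25],[592,98],[435,345],[318,278]]),bl),"scene":("scene",S([[275,62],[381,78],[337,283],[222,262]]),bl)}
    print("bed",*fit([o[c] for c in cams],.125,25,[.5,-.25,-30]))
# mat mask corners, pad mask corners in top
for nm,pts,z in(("mat",T([[339,409],[545,388],[569,540],[357,563]]),.003),("pad",T([[40,422],[252,403],[270,556],[56,579]]),.003)):
    w=ray("top",pts,z);print(nm,w[:,:2],w.mean(0),np.linalg.norm(w-np.roll(w,1,0),axis=1))
w=ray("scene",S([[272,411],[432,372],[492,466],[324,508]]),.003);print("mat scene",w[:,:2],w.mean(0))
w=ray("top",T([[211,459],[240,455],[246,500],[217,504]]),.029);print("fgrip top",w.mean(0),np.linalg.norm(w-np.roll(w,1,0),axis=1))
w=ray("scene",S([[180,439],[207,430],[218,455],[190,465]]),.029);print("fgrip sc",w.mean(0),np.linalg.norm(w-np.roll(w,1,0),axis=1))
w=ray("top",T([[50,459],[66,552]]),.007);print("front",w,w.mean(0))
w=ray("top",T([[383,263],[432,275],[407,299],[395,247]]),.125-.042*.4226+.026*.906);print("ugrip rough",w.mean(0))
E
python3 m.py
```

```text
bed [  0.5254  -0.3423 -34.4972] [[-0.5905 -0.5916]
 [ 1.1528 -0.2198]
 [ 1.0155  1.2056]
 [-1.6081 -0.4356]]
bed [  0.5236  -0.3401 -33.1455] [[-0.8877 -0.6223]
 [ 0.5997  0.5244]
 [ 0.2499  0.4493]
 [ 0.0129 -0.4387]]
bed [  0.5251  -0.3417 -34.0175] [[-1.2074 -0.4273]
 [ 0.6758 -0.3091]
 [ 1.0319  1.3903]
 [-1.7368 -0.0032]
 [-0.123  -1.1005]
 [ 1.2804  0.2875]
 [ 0.1559 -0.0038]
 [ 0.0397 -1.1698]]
mat [[ 0.4369 -0.3003]
 [ 0.4414 -0.4139]
 [ 0.3583 -0.4173]
 [ 0.3532 -0.3019]] [ 0.3975 -0.3583  0.003 ] [0.0837 0.1137 0.0831 0.1155]
pad [[ 0.4399 -0.1371]
 [ 0.4431 -0.2532]
 [ 0.3599 -0.2555]
 [ 0.3548 -0.1397]] [ 0.3994 -0.1964  0.003 ] [0.0852 0.1162 0.0833 0.1159]
mat scene [[ 0.4352 -0.2975]
 [ 0.4386 -0.4139]
 [ 0.3548 -0.4139]
 [ 0.3523 -0.2972]] [ 0.3952 -0.3556  0.003 ]
fgrip top [ 0.3999 -0.2334  0.029 ] [0.024  0.0156 0.024  0.0155]
fgrip sc [ 0.3996 -0.2297  0.029 ] [0.0214 0.0192 0.0209 0.0199]
front [[ 0.419  -0.1409  0.007 ]
 [ 0.3686 -0.1459  0.007 ]] [ 0.3938 -0.1434  0.007 ]
ugrip rough [ 0.4873 -0.3156  0.1308]
```

```bash
cat > go.py <<'E'
import sys
from h import *
s=r.get_state();R=s["tool_rot"];p=s["eef_pos"]
x,y,z,yaw=map(float,sys.argv[1:5])  # target TCP, slide yaw (tool x = slide yaw+180)
d=(np.array([x,y,z])-p)
cur=np.degrees(np.arctan2(R[1,0],R[0,0]))
tw=-((yaw+180-cur+180)%360-180)
a=np.radians(yaw+180);X=np.array([np.cos(a),np.sin(a),0]);Y=np.array([np.sin(a),-np.cos(a),0])
print("turn",tw.round(2),"then cm dx,dy,dz",(100*np.array([d@X,d@Y,-d[2]])).round(2),"| now axes",(100*R.T@d).round(2))
print("t",s["clock"],"p",p.round(4),"yaw",cur-180,"gap",s["finger_gap"],"F",s["contact_force"].round(1),"gf",s["grasp_force"],"J",s["joint_positions"].round(0))
E
python3 -m crank '[{"turn":-8.55},{"turn":-8.55},{"turn":-8.55},{"turn":-8.55},{"turn":-8.55},{"turn":-8.55},{"turn":-8.55},{"turn":-8.55},{"turn":-8.55},{"turn":-8.55},{"turn":-8.55},{"turn":-8.55},{"turn":-8.55},{"turn":-8.55}]' 0.2 100
python3 go.py .4865 -.316 .18 -34
```

```text
turn -120.17 then cm dx,dy,dz [-10.48  28.63   5.07] | now axes [30.02 -5.33  5.08]
t 0.1 p [ 0.2395 -0.4948  0.2307] yaw -154.172369448428 gap 0.08546438565817135 F [0.5 0.1 0.4] gf 0.0 J [-73.  15.   1.  76.  -0.  81.]validation failed for argument at $[0]...
```

```bash
python3 -m crank '[{"dx":0,"dy":0,"dz":0,"turn":-8.5},{"dx":0,"dy":0,"dz":0,"turn":-8.5},{"dx":0,"dy":0,"dz":0,"turn":-8.5},{"dx":0,"dy":0,"dz":0,"turn":-8.5},{"dx":0,"dy":0,"dz":0,"turn":-8.5},{"dx":0,"dy":0,"dz":0,"turn":-8.5},{"dx":0,"dy":0,"dz":0,"turn":-8.5},{"dx":0,"dy":0,"dz":0,"turn":-8.5},{"dx":0,"dy":0,"dz":0,"turn":-8.5},{"dx":0,"dy":0,"dz":0,"turn":-8.5},{"dx":0,"dy":0,"dz":0,"turn":-8.5},{"dx":0,"dy":0,"dz":0,"turn":-8.5},{"dx":0,"dy":0,"dz":0,"turn":-8.5},{"dx":0,"dy":0,"dz":0,"turn":-8.5}]' 0.2 100
python3 go.py .4865 -.316 .18 -34
```

```text
clock: 1.5
eef_pos: [0.2396, -0.4949, 0.2309]
tool_rot: [[-0.821, 0.571, -0.0], [0.571, 0.821, 0.001], [0.001, 0.001, -1.0]]
contact_force: [-0.4, -0.1, -0.7]
finger_gap: 0.0512
grasp_force: 0.0
turn -0.82 then cm dx,dy,dz [-10.47  28.64   5.09] | now axes [-10.06  28.78   5.1 ]
t 1.5 p [ 0.2396 -0.4949  0.2309] yaw -34.82262852365463 gap 0.051177359270268875 F [-0.4 -0.1 -0.7] gf 0.0 J [-73.  15.   1.  76.   0. -38.]
```

```bash
python3 -m crank '[{"dx":-1,"dy":2.9,"dz":0.4,"turn":0},{"dx":-1,"dy":2.9,"dz":0.4,"turn":0},{"dx":-1,"dy":2.9,"dz":0.4,"turn":0},{"dx":-1,"dy":2.9,"dz":0.4,"turn":0},{"dx":-1,"dy":2.9,"dz":0.4,"turn":0},{"dx":-1,"dy":2.9,"dz":0.4,"turn":0},{"dx":-1,"dy":2.9,"dz":0.4,"turn":0},{"dx":-1,"dy":2.9,"dz":0.4,"turn":0},{"dx":-1,"dy":2.8,"dz":0.4,"turn":0},{"dx":-1,"dy":2.8,"dz":0.4,"turn":0},{"dx":0,"dy":0,"dz":0,"turn":-0.8},{"dx":0,"dy":0,"dz":0,"turn":0}]'
python3 go.py .4865 -.316 .18 -34
python3 - <<'E'
from h import *
a=[r.snapshot("top")[160:280,370:500,::-1],r.snapshot("scene")[160:280,360:490,::-1]]
cv2.imwrite("pics/b.png",cv2.resize(np.hstack(a),None,fx=3,fy=3,interpolation=cv2.INTER_CUBIC))
E
```

```text
clock: 2.7
eef_pos: [0.4873, -0.3168, 0.1908]
tool_rot: [[-0.827, 0.563, -0.001], [0.563, 0.827, 0.001], [0.001, -0.0, -1.0]]
contact_force: [-0.8, -0.6, -0.5]
finger_gap: 0.0517
grasp_force: 0.0
turn -0.26 then cm dx,dy,dz [0.11 0.02 1.08] | now axes [0.11 0.02 1.08]
t 2.7 p [ 0.4873 -0.3168  0.1908] yaw -34.25616027178711 gap 0.051666371438308496 F [-0.8 -0.6 -0.5] gf 0.0 J [-41.  19.   1.  72.  -0.  -7.]
```

View pics/b.png

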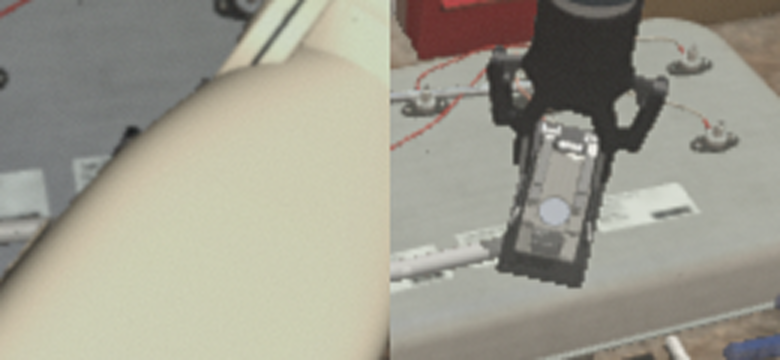

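The scene view shows the gripper straddling the slide, with the fingers on both sides. The top view is blocked by the arm. Descending.

```bash
python3 -m crank '[{"dx":0,"dy":0,"dz":1.5,"turn":-0.2},{"dx":0,"dy":0,"dz":1.5,"turn":0},{"dx":0,"dy":0,"dz":1.5,"turn":0},{"dx":0,"dy":0,"dz":1,"turn":0},{"dx":0,"dy":0,"dz":0.7,"turn":0},{"dx":0,"dy":0,"dz":0.4,"turn":0},{"dx":0,"dy":0,"dz":0.3,"turn":0},{"dx":0,"dy":0,"dz":0,"turn":0}]' 0.2
python3 go.py .4865 -.316 .12 -34
```

```text
clock: 3.6
eef_pos: [0.4872, -0.3173, 0.1223]
tool_rot: [[-0.827, 0.562, 0.0], [0.562, 0.827, -0.0], [-0.0, -0.0, -1.0]]
contact_force: [-0.3, 1.5, 0.2]
finger_gap: 0.0516
grasp_force: 0.0
turn -0.18 then cm dx,dy,dz [0.14 0.07 0.23] | now axes [0.14 0.07 0.23]
t 3.6 p [ 0.4872 -0.3173  0.1223] yaw -34.177777746564146 gap 0.0516262594127663 F [-0.3  1.5  0.2] gf 0.0 J [-41.  21.  -6.  63.  -0.  -7.]
```

```bash
python3 -m crank '[{"dx":0.1,"dy":0,"dz":0.1,"turn":0},{"dx":0,"dy":0,"dz":0,"turn":0},{"dx":0,"dy":0,"dz":0,"turn":0},{"dx":0,"dy":0,"dz":0,"turn":0},{"dx":0,"dy":0,"dz":0,"turn":0},{"dx":0,"dy":0,"dz":0,"turn":0}]' -1 40
python3 go.py .4865 -.316 .12 -34; python3 -c "
from h import *;print(r.get_state()['torque'])"
```

```text
clock: 4.2
eef_pos: [0.4865, -0.3165, 0.1217]
tool_rot: [[-0.828, 0.561, 0.0], [0.561, 0.828, -0.0], [-0.0, 0.0, -1.0]]
contact_force: [-1.3, 2.6, 5.9]
finger_gap: 0.0223
grasp_force: 39.9
turn -0.16 then cm dx,dy,dz [0.03 0.05 0.17] | now axes [0.03 0.05 0.17]
t 4.2 p [ 0.4865 -0.3165  0.1217] yaw -34.15712772497591 gap 0.02232487933961463 F [-1.3  2.6  5.9] gf 39.90416407585144 J [-41.  21.  -7.  63.   0.  -7.]
[0.44634349 0.35884371 0.08879428]
```

```bash
python3 -m crank '[{"dx":0.34,"dy":0,"dz":0.13,"turn":0},{"dx":0.68,"dy":0,"dz":0.31,"turn":0},{"dx":0.68,"dy":0,"dz":0.32,"turn":0},{"dx":0.68,"dy":0,"dz":0.32,"turn":0},{"dx":0.68,"dy":0,"dz":0.32,"turn":0},{"dx":0.68,"dy":0,"dz":0.32,"turn":0},{"dx":0.68,"dy":0,"dz":0.32,"turn":0},{"dx":0.68,"dy":0,"dz":0.32,"turn":0},{"dx":0.68,"dy":0,"dz":0.32,"turn":0},{"dx":0.68,"dy":0,"dz":0.32,"turn":0},{"dx":0.68,"dy":0,"dz":0.32,"turn":0},{"dx":0,"dy":0,"dz":0,"turn":0}]' - 60
python3 go.py .4865 -.316 .12 -34
```

```text
clock: 5.4
eef_pos: [0.4261, -0.2756, 0.0874]
tool_rot: [[-0.827, 0.562, -0.002], [0.562, 0.827, 0.001], [0.002, 0.0, -1.0]]
contact_force: [-1.9, 0.9, 0.4]
finger_gap: 0.0221
grasp_force: 58.7
turn -0.18 then cm dx,dy,dz [-7.26  0.03 -3.26] | now axes [-7.26  0.05 -3.27]
t 5.4 p [ 0.4261 -0.2756  0.0874] yaw -34.17615492540301 gap 0.022079819674773855 F [-1.9  0.9  0.4] gf 58.72458815574646 J [-42.  16. -19.  55.  -0.  -8.]
```

```bash
python3 -m crank '[{"dx":0,"dy":0,"dz":-1,"turn":0},{"dx":0,"dy":0,"dz":-2,"turn":0},{"dx":0,"dy":0,"dz":-3,"turn":0},{"dx":0,"dy":0,"dz":-3,"turn":0},{"dx":0,"dy":0,"dz":-3,"turn":0},{"dx":0,"dy":0,"dz":-1,"turn":0},{"dx":0,"dy":0,"dz":0,"turn":0}]'
python3 go.py .398 -.399 .2 92
python3 - <<'E'
from h import *
a=[r.snapshot("top")[150:300,340:480,::-1],r.snapshot("scene")[150:300,340:480,::-1]]
cv2.imwrite("pics/c.png",cv2.resize(np.hstack(a),None,fx=2.8,fy=2.8,interpolation=cv2.INTER_CUBIC))
E
```

```text
clock: 6.1
eef_pos: [0.428, -0.2771, 0.2196]
tool_rot: [[-0.827, 0.562, 0.002], [0.562, 0.827, -0.002], [-0.003, -0.0, -1.0]]
contact_force: [-0.2, -0.5, -1.2]
finger_gap: 0.022
grasp_force: 58.9
turn -126.17 then cm dx,dy,dz [12.08  3.42  1.96] | now axes [ -4.36 -11.77   1.97]
t 6.1 p [ 0.428  -0.2771  0.2196] yaw -34.169826319274875 gap 0.021997591569934787 F [-0.2 -0.5 -1.2] gf 58.86824548244476 J [-42.  11.  -6.  73.  -0.  -8.]
```

View pics/c.png

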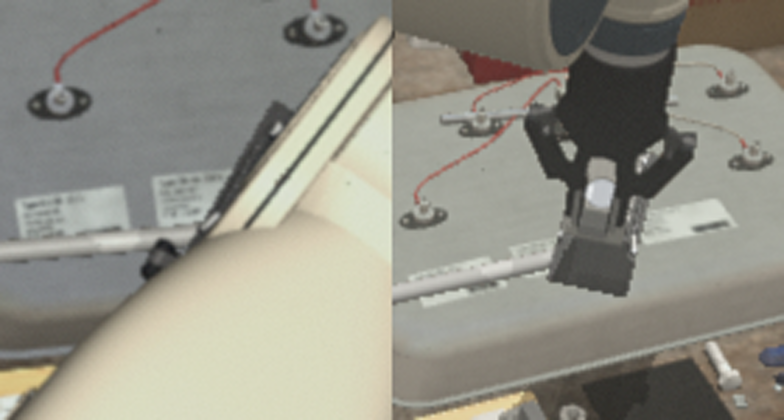

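The slide is held and off the bed: its window shows at (600,193) between the fingers. Now I'll turn it and carry it to the mat.

```bash
python3 -m crank '[{"dx":0,"dy":0,"dz":0,"turn":-8.4},{"dx":0,"dy":0,"dz":0,"turn":-8.4},{"dx":0,"dy":0,"dz":0,"turn":-8.4},{"dx":0,"dy":0,"dz":0,"turn":-8.4},{"dx":0,"dy":0,"dz":0,"turn":-8.4},{"dx":0,"dy":0,"dz":0,"turn":-8.4},{"dx":0,"dy":0,"dz":0,"turn":-8.4},{"dx":0,"dy":0,"dz":0,"turn":-8.4},{"dx":0,"dy":0,"dz":0,"turn":-8.4},{"dx":0,"dy":0,"dz":0,"turn":-8.4},{"dx":0,"dy":0,"dz":0,"turn":-8.4},{"dx":0,"dy":0,"dz":0,"turn":-8.4},{"dx":0,"dy":0,"dz":0,"turn":-8.4},{"dx":0,"dy":0,"dz":0,"turn":-8.4},{"dx":0,"dy":0,"dz":0,"turn":-8.4},{"dx":3,"dy":0.9,"dz":0,"turn":0},{"dx":3,"dy":0.9,"dz":0,"turn":0},{"dx":3,"dy":0.8,"dz":0,"turn":0},{"dx":3,"dy":0.8,"dz":0,"turn":0},{"dx":0,"dy":0,"dz":0,"turn":0}]'
python3 go.py .398 -.399 .06 92
```

```text
clock: 8.2
eef_pos: [0.396, -0.4003, 0.2156]
tool_rot: [[0.029, -1.0, -0.002], [-1.0, -0.029, 0.002], [-0.002, 0.002, -1.0]]
contact_force: [1.0, 0.5, -0.6]
finger_gap: 0.0218
grasp_force: 58.9
turn -0.34 then cm dx,dy,dz [-0.12 -0.2  15.56] | now axes [-0.09 -0.23 15.56]
t 8.2 p [ 0.396  -0.4003  0.2156] yaw -268.3397813412008 gap 0.021787047610699665 F [ 1.   0.5 -0.6] gf 58.886463046073914 J [ -54.   16.    1.   75.   -0. -145.]
```

```bash
python3 -m crank '[{"dx":0.4,"dy":-0.1,"dz":2,"turn":-0.3},{"dx":0.4,"dy":-0.1,"dz":3,"turn":0},{"dx":0,"dy":0,"dz":3,"turn":0},{"dx":0,"dy":0,"dz":3,"turn":0},{"dx":0,"dy":0,"dz":3,"turn":0},{"dx":0,"dy":0,"dz":2,"turn":0},{"dx":0,"dy":0,"dz":1.5,"turn":0},{"dx":0,"dy":0,"dz":1,"turn":0},{"dx":0,"dy":0,"dz":0.5,"turn":0},{"dx":0,"dy":0,"dz":0,"turn":0}]' - 20
python3 go.py .398 -.399 .02 92
```

```text
clock: 9.2
eef_pos: [0.3993, -0.405, 0.0274]
tool_rot: [[0.037, -0.999, -0.001], [-0.999, -0.037, 0.001], [-0.001, 0.001, -1.0]]
contact_force: [0.3, 0.6, -0.9]
finger_gap: 0.0221
grasp_force: 58.9
turn 0.14 then cm dx,dy,dz [-0.6   0.11  0.74] | now axes [-0.6   0.11  0.74]
t 9.2 p [ 0.3993 -0.405   0.0274] yaw -267.8604560620099 gap 0.02205608812851281 F [ 0.3  0.6 -0.9] gf 58.873207569122314 J [ -54.   24.  -16.   50.    0. -146.]
```

```bash
python3 -m crank '[{"dx":0.2,"dy":0.1,"dz":0.3,"turn":0},{"dx":0,"dy":0,"dz":0.2,"turn":0},{"dx":0,"dy":0,"dz":0.2,"turn":0},{"dx":0,"dy":0,"dz":0.1,"turn":0},{"dx":0,"dy":0,"dz":0.1,"turn":0},{"dx":0,"dy":0,"dz":0,"turn":0}]' -1 20
python3 go.py .398 -.399 .02 92
```

```text
clock: 9.8
eef_pos: [0.3987, -0.408, 0.0205]
tool_rot: [[0.037, -0.999, 0.001], [-0.999, -0.037, -0.002], [0.002, -0.001, -1.0]]
contact_force: [-2.6, 2.6, 12.9]
finger_gap: 0.0218
grasp_force: 60.4
turn 0.12 then cm dx,dy,dz [-0.9   0.04  0.05] | now axes [-0.9   0.04  0.05]
t 9.8 p [ 0.3987 -0.408   0.0205] yaw -267.87718663508804 gap 0.021844688202666714 F [-2.6  2.6 12.9] gf 60.407456159591675 J [ -54.   25.  -17.   49.   -0. -146.]
```

```bash
python3 -m crank '[{"dx":-0.15,"dy":0,"dz":0.03,"turn":0},{"dx":-0.15,"dy":0,"dz":0.03,"turn":0},{"dx":-0.2,"dy":0,"dz":0.03,"turn":0},{"dx":-0.2,"dy":0,"dz":0.03,"turn":0},{"dx":-0.2,"dy":0,"dz":0.03,"turn":0},{"dx":0,"dy":0,"dz":0,"turn":0}]' -1 20
python3 go.py .398 -.399 .02 92
python3 - <<'E'
from h import *
a=[r.snapshot("top")[220:340,370:500,::-1],r.snapshot("scene")[220:340,380:510,::-1]]
cv2.imwrite("pics/d.png",cv2.resize(np.hstack(a),None,fx=3,fy=3,interpolation=cv2.INTER_CUBIC))
E
```

```text
clock: 10.4
eef_pos: [0.3998, -0.4022, 0.0205]
tool_rot: [[0.036, -0.999, 0.004], [-0.999, -0.036, -0.008], [0.009, -0.003, -1.0]]
contact_force: [-0.4, -6.9, 15.8]
finger_gap: 0.0226
grasp_force: 60.6
turn 0.09 then cm dx,dy,dz [-0.33  0.17  0.05] | now axes [-0.33  0.17  0.05]
t 10.4 p [ 0.3998 -0.4022  0.0205] yaw -267.9118941143749 gap 0.02255134603825863 F [-0.4 -6.9 15.8] gf 60.55340051651001 J [ -54.   24.  -17.   48.   -0. -146.]
```

View pics/d.png

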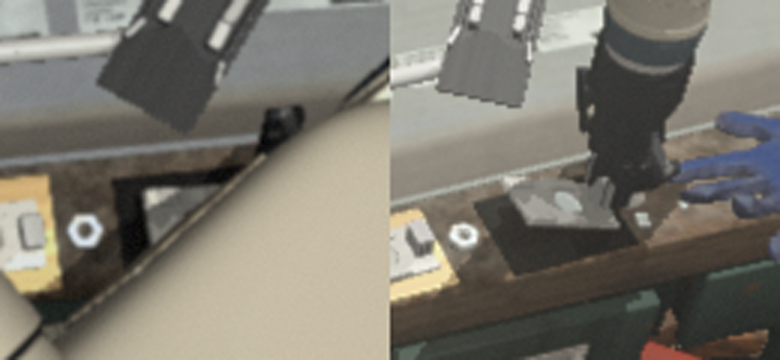

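The slide is still nose-up on its rear edge (nose about (515,185) in the right half). I'll ease the grip just enough for it to settle between the fingers.

```bash
python3 -m crank '[{"dx":0,"dy":0,"dz":0,"turn":0},{"dx":0,"dy":0,"dz":0,"turn":0},{"dx":0,"dy":0,"dz":0,"turn":0},{"dx":0,"dy":0,"dz":0,"turn":0}]' -0.38 20
python3 go.py .398 -.399 .02 92
python3 - <<'E'
from h import *
cv2.imwrite("pics/e_s.png",r.snapshot("scene")[:,:,::-1])
a=cv2.imread("pics/e_s.png")[200:320,360:520]
cv2.imwrite("pics/e.png",cv2.resize(a,None,fx=4,fy=4,interpolation=cv2.INTER_CUBIC))
E
```

```text
clock: 10.9
eef_pos: [0.3981, -0.3983, 0.0173]
tool_rot: [[0.037, -0.999, -0.0], [-0.999, -0.037, 0.001], [-0.001, 0.0, -1.0]]
contact_force: [-0.4, 0.6, 0.6]
finger_gap: 0.0264
grasp_force: 0.1
turn 0.13 then cm dx,dy,dz [ 0.07  0.01 -0.27] | now axes [ 0.07  0.01 -0.27]
t 10.9 p [ 0.3981 -0.3983  0.0173] yaw -267.8654670842276 gap 0.02637654256549981 F [-0.4  0.6  0.6] gf 0.10431777918711305 J [ -54.   24.  -18.   48.    0. -146.]
```

View pics/e.png

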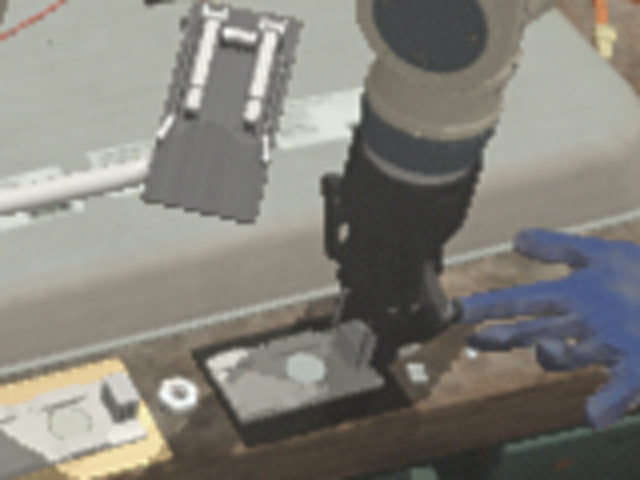

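The used slide now lies flat on the mat. Raising and going over to the fresh slide.

```bash
python3 -m crank '[{"dx":0,"dy":0,"dz":0,"turn":0},{"dx":0,"dy":0,"dz":-0.5,"turn":0},{"dx":0,"dy":0,"dz":-1.5,"turn":0},{"dx":0,"dy":0,"dz":-2.5,"turn":0},{"dx":0,"dy":0,"dz":-2.5,"turn":0},{"dx":-2,"dy":0,"dz":-1,"turn":-0.5},{"dx":-3,"dy":0,"dz":0,"turn":-0.5},{"dx":-3,"dy":0,"dz":0,"turn":-0.5},{"dx":-3,"dy":0,"dz":0,"turn":-0.5},{"dx":-3,"dy":0,"dz":0,"turn":-0.5},{"dx":-2,"dy":0,"dz":0,"turn":0},{"dx":0,"dy":0,"dz":0,"turn":0}]' 0.2 20
python3 go.py .3998 -.233 .0175 94.5
python3 - <<'E'
from h import *
np.set_printoptions(precision=4,suppress=True)
cv2.imwrite("pics/f_t.png",r.snapshot("top")[:,:,::-1]);cv2.imwrite("pics/f_s.png",r.snapshot("scene")[:,:,::-1])
a=[cv2.imread(f)[y:y+100,x:x+130] for f,x,y in(("pics/f_t.png",360,250),("pics/f_s.png",390,240))]
cv2.imwrite("pics/f.png",cv2.resize(np.vstack(a),None,fx=3,fy=3,interpolation=cv2.INTER_CUBIC))
E
```

```text
clock: 12.15
eef_pos: [0.3884, -0.2368, 0.098]
tool_rot: [[0.082, -0.997, -0.0], [-0.997, -0.082, 0.0], [-0.0, 0.0, -1.0]]
contact_force: [-0.0, 0.2, -0.2]
finger_gap: 0.0513
grasp_force: 0.0
turn 0.22 then cm dx,dy,dz [-0.29 -1.16  8.05] | now axes [-0.29 -1.16  8.05]
t 12.15 p [ 0.3884 -0.2368  0.098 ] yaw -265.2758662945856 gap 0.05130623646860371 F [-0.   0.2 -0.2] gf 0.0 J [ -42.   10.  -25.   54.    0. -137.]
```

View pics/f.png

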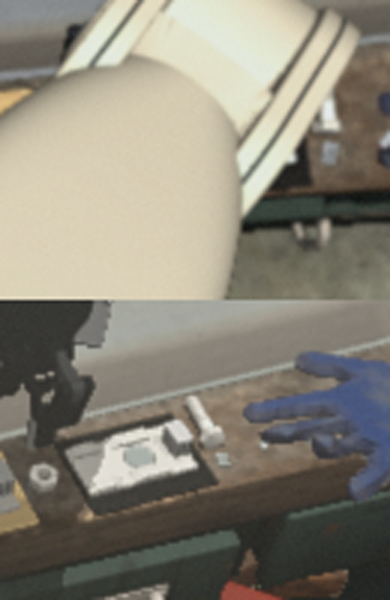

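Scene half: the used slide lies flat inside the mat, block top at about (177,434) and front corners at (67,452) and (98,498). The top view is blocked. Descending onto the fresh block while I compute.

```bash
python3 -m crank '[{"dx":-0.3,"dy":-0.6,"dz":0.5,"turn":0},{"dx":0,"dy":-0.55,"dz":1.5,"turn":0.2},{"dx":0,"dy":0,"dz":2,"turn":0},{"dx":0,"dy":0,"dz":2,"turn":0},{"dx":0,"dy":0,"dz":1,"turn":0},{"dx":0,"dy":0,"dz":0.6,"turn":0},{"dx":0,"dy":0,"dz":0.2,"turn":0},{"dx":0,"dy":0,"dz":0.1,"turn":0},{"dx":0,"dy":0,"dz":0,"turn":0}]' 
python3 go.py .3998 -.233 .0175 94.5
python3 - <<'E'
from h import *
np.set_printoptions(precision=4,suppress=True)
U=lambda p:(np.array(p,float)-[0,300]+.5)/3-.5+[390,240]
print(ray("scene",U([[177,434]]),.029),ray("scene",U([[67,452],[98,498]]),.007),ray("scene",U([[62,445],[180,413],[217,484],[98,516]]),.003))
E
```

```text
clock: 13.15
eef_pos: [0.4003, -0.2353, 0.019]
tool_rot: [[0.077, -0.997, 0.001], [-0.997, -0.077, -0.001], [0.001, -0.001, -1.0]]
contact_force: [-0.2, 0.2, 0.5]
finger_gap: 0.0512
grasp_force: 0.0
turn -0.08 then cm dx,dy,dz [-0.23  0.04  0.15] | now axes [-0.23  0.04  0.15]
t 13.15 p [ 0.4003 -0.2353  0.019 ] yaw -265.5764523996144 gap 0.051232671493985096 F [-0.2  0.2  0.5] gf 0.0 J [ -41.   16.  -31.   43.   -0. -135.]
[[ 0.3965 -0.3907  0.029 ]] [[ 0.4197 -0.3026  0.007 ]
 [ 0.3658 -0.3073  0.007 ]] [[ 0.4313 -0.3034  0.003 ]
 [ 0.4381 -0.4197  0.003 ]
 [ 0.3556 -0.4126  0.003 ]
 [ 0.351  -0.3013  0.003 ]]
```

```bash
python3 -m crank '[{"dx":-0.2,"dy":0,"dz":0.15,"turn":0},{"dx":0,"dy":0,"dz":0,"turn":0},{"dx":0,"dy":0,"dz":0,"turn":0},{"dx":0,"dy":0,"dz":0,"turn":0},{"dx":0,"dy":0,"dz":0,"turn":0},{"dx":0,"dy":0,"dz":0,"turn":0}]' -1 25
python3 go.py .3998 -.233 .0175 94.5
```

```text
clock: 13.75
eef_pos: [0.3999, -0.2329, 0.0174]
tool_rot: [[0.077, -0.997, 0.0], [-0.997, -0.077, -0.0], [0.0, -0.0, -1.0]]
contact_force: [-0.9, 1.7, 7.0]
finger_gap: 0.0238
grasp_force: 25.2
turn -0.07 then cm dx,dy,dz [ 0.01  0.01 -0.01] | now axes [ 0.01  0.01 -0.01]
t 13.75 p [ 0.3999 -0.2329  0.0174] yaw -265.56737013720954 gap 0.023825285487444992 F [-0.9  1.7  7. ] gf 25.176933109760284 J [ -41.   16.  -31.   42.    0. -135.]
```

```bash
python3 -m crank '[{"dx":0,"dy":0,"dz":-0.5,"turn":0},{"dx":0,"dy":0,"dz":-1.5,"turn":0},{"dx":0,"dy":0,"dz":-3,"turn":0},{"dx":0,"dy":0,"dz":-3,"turn":0},{"dx":0,"dy":0,"dz":-3,"turn":0},{"dx":0,"dy":0,"dz":-3,"turn":0},{"dx":0,"dy":0,"dz":-3,"turn":0},{"dx":0,"dy":0,"dz":-1.5,"turn":0},{"dx":0,"dy":0,"dz":0,"turn":0}]' 
python3 -m crank '[{"dx":0,"dy":0,"dz":0,"turn":8},{"dx":0,"dy":0,"dz":0,"turn":8},{"dx":0,"dy":0,"dz":0,"turn":8},{"dx":0,"dy":0,"dz":0,"turn":8},{"dx":0,"dy":0,"dz":0,"turn":8},{"dx":0,"dy":0,"dz":0,"turn":8},{"dx":0,"dy":0,"dz":0,"turn":8},{"dx":0,"dy":0,"dz":0,"turn":8},{"dx":0,"dy":0,"dz":0,"turn":8},{"dx":0,"dy":0,"dz":0,"turn":8},{"dx":0,"dy":0,"dz":0,"turn":8},{"dx":0,"dy":0,"dz":0,"turn":8},{"dx":0,"dy":0,"dz":0,"turn":8},{"dx":0,"dy":0,"dz":0,"turn":8},{"dx":0,"dy":0,"dz":0,"turn":8},{"dx":0,"dy":0,"dz":0,"turn":8.5},{"dx":0,"dy":0,"dz":0,"turn":0}]' 
python3 go.py .4228 -.2733 .14 -34.16
```

```text
clock: 14.65
eef_pos: [0.4005, -0.2336, 0.2042]
tool_rot: [[0.077, -0.997, 0.003], [-0.997, -0.077, -0.003], [0.003, -0.003, -1.0]]
contact_force: [-0.4, 0.0, -1.2]
finger_gap: 0.0231
grasp_force: 24.7
clock: 16.35
eef_pos: [0.3994, -0.2326, 0.2009]
tool_rot: [[-0.827, 0.562, -0.001], [0.562, 0.827, 0.001], [0.002, 0.0, -1.0]]
contact_force: [-0.5, 0.3, -1.0]
finger_gap: 0.0233
grasp_force: 24.7
turn -0.04 then cm dx,dy,dz [-4.22 -2.05  6.09] | now axes [-4.23 -2.05  6.08]
t 16.35 p [ 0.3994 -0.2326  0.2009] yaw -34.20480590455318 gap 0.023307415339259535 F [-0.5  0.3 -1. ] gf 24.714629352092743 J [-41.   7. -13.  70.  -0.  -6.]
```

```bash
python3 -m crank '[{"dx":-1,"dy":-0.5,"dz":0.5,"turn":0},{"dx":-1,"dy":-0.5,"dz":1.5,"turn":0},{"dx":-1,"dy":-0.5,"dz":1.5,"turn":0},{"dx":-1.2,"dy":-0.5,"dz":1.5,"turn":0},{"dx":0,"dy":0,"dz":0.6,"turn":0},{"dx":0,"dy":0,"dz":0.4,"turn":0},{"dx":0,"dy":0,"dz":0,"turn":0}]' 
python3 go.py .4228 -.2733 .127 -34.16
python3 - <<'E'
from h import *
cv2.imwrite("pics/g_s.png",r.snapshot("scene")[:,:,::-1])
a=cv2.imread("pics/g_s.png")[170:290,370:500]
cv2.imwrite("pics/g.png",cv2.resize(a,None,fx=4,fy=4,interpolation=cv2.INTER_CUBIC))
E
```

```text
clock: 17.05
eef_pos: [0.4231, -0.2727, 0.1417]
tool_rot: [[-0.829, 0.559, -0.001], [0.559, 0.829, 0.001], [0.001, 0.0, -1.0]]
contact_force: [0.2, 0.9, -1.5]
finger_gap: 0.0229
grasp_force: 24.7
turn 0.16 then cm dx,dy,dz [-0.01 -0.07  1.47] | now axes [-0.01 -0.07  1.47]
t 17.05 p [ 0.4231 -0.2727  0.1417] yaw -34.00272387836648 gap 0.022887915946563843 F [ 0.2  0.9 -1.5] gf 24.704226851463318 J [-42.  13. -15.  62.   0.  -8.]
```

View pics/g.png

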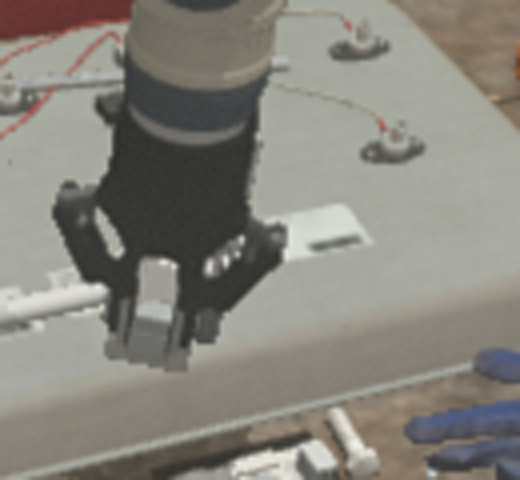

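The slide is held by its block at (150,330), in line with the bed. All ten pictures are used, so the rest goes by numbers. Lowering so the nose rides up and the slide pivots onto the bed.

```bash
python3 -m crank '[{"dx":0,"dy":-0.07,"dz":0.7,"turn":0.1},{"dx":0,"dy":0,"dz":0.6,"turn":0},{"dx":0,"dy":0,"dz":0.4,"turn":0},{"dx":0,"dy":0,"dz":0.4,"turn":0},{"dx":0,"dy":0,"dz":0.4,"turn":0},{"dx":0,"dy":0,"dz":0.4,"turn":0},{"dx":0,"dy":0,"dz":0.4,"turn":0},{"dx":0,"dy":0,"dz":0,"turn":0}]' 
python3 -m crank '[{"dx":0,"dy":0,"dz":0.4,"turn":0},{"dx":0,"dy":0,"dz":0.4,"turn":0},{"dx":0,"dy":0,"dz":0.4,"turn":0},{"dx":0,"dy":0,"dz":0.3,"turn":0},{"dx":0,"dy":0,"dz":0.3,"turn":0},{"dx":0,"dy":0,"dz":0,"turn":0}]' 
python3 go.py .4228 -.2733 .0858 -34.16
```

```text
clock: 17.9
eef_pos: [0.423, -0.2736, 0.1086]
tool_rot: [[-0.827, 0.562, -0.0], [0.562, 0.827, 0.0], [0.0, 0.0, -1.0]]
contact_force: [-2.6, 2.3, 1.3]
finger_gap: 0.0229
grasp_force: 25.2
clock: 18.5
eef_pos: [0.4231, -0.2737, 0.0907]
tool_rot: [[-0.827, 0.562, -0.0], [0.562, 0.827, 0.0], [0.0, 0.0, -1.0]]
contact_force: [-0.2, 0.5, 0.3]
finger_gap: 0.023
grasp_force: 25.3
turn -0.01 then cm dx,dy,dz [0.05 0.01 0.49] | now axes [0.05 0.01 0.49]
t 18.5 p [ 0.4231 -0.2737  0.0907] yaw -34.17444501370943 gap 0.02296769256083025 F [-0.2  0.5  0.3] gf 25.335461497306824 J [-42.  15. -20.  55.   0.  -8.]
```

```bash
python3 -m crank '[{"dx":0,"dy":0,"dz":0.25,"turn":0},{"dx":0,"dy":0,"dz":0,"turn":0}]' 
python3 -m crank '[{"dx":0,"dy":0,"dz":0.2,"turn":0},{"dx":0,"dy":0,"dz":0,"turn":0}]'
python3 - <<'E'
from h import *
from h import r
s=r.get_state();print(s["torque"])
cv2.imwrite("pics/h_s.png",r.snapshot("scene")[:,:,::-1])
# glass/plate brightness check of slide behind fingers: bright low-sat pixels
E
```

```text
clock: 18.7
eef_pos: [0.4231, -0.2736, 0.0884]
tool_rot: [[-0.827, 0.562, -0.0], [0.562, 0.827, 0.0], [0.0, -0.0, -1.0]]
contact_force: [-0.2, -0.3, 0.9]
finger_gap: 0.0232
grasp_force: 25.3
clock: 18.9
eef_pos: [0.423, -0.2736, 0.0864]
tool_rot: [[-0.827, 0.562, -0.0], [0.562, 0.827, 0.0], [0.0, 0.0, -1.0]]
contact_force: [0.2, -0.3, 1.5]
finger_gap: 0.0232
grasp_force: 25.4
[-0.08268914 -0.14527734  0.04125202]
```

```bash
python3 -m crank '[{"dx":-0.45,"dy":0,"dz":-0.21,"turn":0},{"dx":-0.45,"dy":0,"dz":-0.21,"turn":0},{"dx":-0.45,"dy":0,"dz":-0.21,"turn":0},{"dx":-0.45,"dy":0,"dz":-0.21,"turn":0},{"dx":-0.45,"dy":0,"dz":-0.21,"turn":0},{"dx":0,"dy":0,"dz":0,"turn":0}]' 
python3 go.py .4865 -.3165 .1217 -34.16
```

```text
clock: 19.55
eef_pos: [0.4426, -0.287, 0.0975]
tool_rot: [[-0.827, 0.562, 0.001], [0.562, 0.827, -0.001], [-0.001, -0.0, -1.0]]
contact_force: [-0.1, 0.0, 2.4]
finger_gap: 0.0232
grasp_force: 25.3
turn -0.01 then cm dx,dy,dz [-5.3   0.02 -2.42] | now axes [-5.3   0.02 -2.42]
t 19.55 p [ 0.4426 -0.287   0.0975] yaw -34.16744731049741 gap 0.023198275111596965 F [-0.1  0.   2.4] gf 25.349339246749878 J [-42.  17. -16.  57.   0.  -8.]
```

```bash
python3 -m crank '[{"dx":0,"dy":0,"dz":0,"turn":0},{"dx":0,"dy":0,"dz":0,"turn":0},{"dx":-0.45,"dy":0,"dz":-0.21,"turn":0},{"dx":-0.45,"dy":0,"dz":-0.21,"turn":0},{"dx":-0.45,"dy":0,"dz":-0.21,"turn":0},{"dx":-0.45,"dy":0,"dz":-0.21,"turn":0},{"dx":0,"dy":0,"dz":0,"turn":0}]' -1 80
python3 -m crank '[{"dx":-0.45,"dy":0,"dz":-0.21,"turn":0},{"dx":-0.45,"dy":0,"dz":-0.21,"turn":0},{"dx":-0.45,"dy":0,"dz":-0.21,"turn":0},{"dx":0,"dy":0,"dz":0,"turn":0}]'
python3 go.py .4865 -.3165 .1217 -34.16
```

```text
clock: 20.25
eef_pos: [0.4557, -0.2957, 0.105]
tool_rot: [[-0.827, 0.562, -0.003], [0.562, 0.827, 0.002], [0.004, 0.0, -1.0]]
contact_force: [-5.9, 3.3, -0.1]
finger_gap: 0.0216
grasp_force: 80.5
clock: 20.65
eef_pos: [0.4666, -0.303, 0.111]
tool_rot: [[-0.827, 0.562, -0.004], [0.562, 0.827, 0.003], [0.005, 0.0, -1.0]]
contact_force: [-6.8, 4.3, 0.2]
finger_gap: 0.0215
grasp_force: 80.4
turn -0.01 then cm dx,dy,dz [-2.4  -0.   -1.07] | now axes [-2.4  -0.   -1.08]
t 20.65 p [ 0.4666 -0.303   0.111 ] yaw -34.16767986704687 gap 0.021514770848494923 F [-6.8  4.3  0.2] gf 80.44459819793701 J [-42.  19. -11.  60.  -0.  -7.]
```

```bash
python3 -m crank '[{"dx":-0.45,"dy":0,"dz":-0.21,"turn":0},{"dx":-0.45,"dy":0,"dz":-0.21,"turn":0},{"dx":-0.45,"dy":0,"dz":-0.21,"turn":0},{"dx":-0.45,"dy":0,"dz":-0.21,"turn":0},{"dx":0,"dy":0,"dz":0,"turn":0}]'
python3 -m crank '[{"dx":-0.27,"dy":0,"dz":-0.13,"turn":0},{"dx":0,"dy":0,"dz":0,"turn":0}]'
python3 -m crank '[{"dx":-0.27,"dy":0,"dz":-0.13,"turn":0},{"dx":0,"dy":0,"dz":0,"turn":0}]'
python3 go.py .4865 -.3165 .1217 -34.16
```

```text
clock: 21.15
eef_pos: [0.4829, -0.3142, 0.12]
tool_rot: [[-0.827, 0.562, -0.0], [0.562, 0.827, 0.0], [0.001, 0.0, -1.0]]
contact_force: [-2.8, 1.9, 0.4]
finger_gap: 0.0216
grasp_force: 80.5
clock: 21.35
eef_pos: [0.4834, -0.3145, 0.1206]
tool_rot: [[-0.827, 0.562, -0.004], [0.562, 0.827, 0.003], [0.004, 0.0, -1.0]]
contact_force: [-8.4, 4.9, -1.4]
finger_gap: 0.0213
grasp_force: 80.3
clock: 21.55
eef_pos: [0.4835, -0.3145, 0.1208]
tool_rot: [[-0.827, 0.562, -0.008], [0.562, 0.827, 0.006], [0.01, 0.0, -1.0]]
contact_force: [-15.7, 9.2, -3.4]
finger_gap: 0.0216
grasp_force: 80.1
turn -0.02 then cm dx,dy,dz [-0.36  0.   -0.09] | now axes [-0.36  0.   -0.09]
t 21.55 p [ 0.4835 -0.3145  0.1208] yaw -34.178435827680204 gap 0.021583772581911714 F [-15.7   9.2  -3.4] gf 80.14920115470886 J [-41.  21.  -7.  63.  -0.  -7.]
```

```bash
python3 -m crank '[{"dx":-0.27,"dy":0,"dz":-0.1,"turn":0},{"dx":-0.27,"dy":0,"dz":-0.1,"turn":0},{"dx":0,"dy":0,"dz":0,"turn":0}]'
python3 go.py .4865 -.3165 .1217 -34.16
python3 -m crank '[{"dx":0.4,"dy":0,"dz":0.15,"turn":0},{"dx":0.35,"dy":0,"dz":0.15,"turn":0},{"dx":0,"dy":0,"dz":0,"turn":0}]'
```

```text
clock: 21.85
eef_pos: [0.4838, -0.3144, 0.1205]
tool_rot: [[-0.827, 0.562, -0.018], [0.562, 0.827, 0.012], [0.022, 0.0, -1.0]]
contact_force: [-31.1, 18.7, -4.9]
finger_gap: 0.0215
grasp_force: 79.8
turn -0.03 then cm dx,dy,dz [-0.34 -0.02 -0.12] | now axes [-0.34 -0.02 -0.12]
t 21.85 p [ 0.4838 -0.3144  0.1205] yaw -34.189887885758196 gap 0.021513767980976744 F [-31.1  18.7  -4.9] gf 79.82916712760925 J [-41.  21.  -6.  64.  -0.  -7.]
clock: 22.15
eef_pos: [0.4834, -0.3145, 0.1207]
tool_rot: [[-0.827, 0.562, -0.004], [0.562, 0.827, 0.003], [0.005, 0.0, -1.0]]
contact_force: [-9.2, 6.4, -1.6]
finger_gap: 0.0214
grasp_force: 80.4
```

```bash
python3 -m crank '[{"dx":0.25,"dy":0,"dz":0.1,"turn":0},{"dx":0,"dy":0,"dz":0,"turn":0},{"dx":0,"dy":0,"dz":0,"turn":0},{"dx":0,"dy":0,"dz":0,"turn":0},{"dx":0,"dy":0,"dz":-0.5,"turn":0},{"dx":0,"dy":0,"dz":-1.5,"turn":0},{"dx":0,"dy":0,"dz":-3,"turn":0},{"dx":0,"dy":0,"dz":-3,"turn":0},{"dx":0,"dy":0,"dz":-3,"turn":0},{"dx":1,"dy":-2.9,"dz":0,"turn":0},{"dx":1,"dy":-2.9,"dz":0,"turn":0},{"dx":1,"dy":-2.9,"dz":0,"turn":0},{"dx":1,"dy":-2.9,"dz":0,"turn":0},{"dx":1,"dy":-2.9,"dz":0,"turn":0},{"dx":1,"dy":-2.9,"dz":0,"turn":0},{"dx":1,"dy":-2.9,"dz":0,"turn":0},{"dx":1,"dy":-2.9,"dz":0,"turn":0},{"dx":1,"dy":-2.9,"dz":0,"turn":0},{"dx":0,"dy":0,"dz":0,"turn":0}]' 0.2
python3 - <<'E'
from h import *
np.set_printoptions(precision=4,suppress=True)
for n in("top","scene"):
    b=r.snapshot(n)[:,:,::-1];cv2.imwrite(f"pics/z_{n}.png",b);a=cv2.imread(f"pics/{n}0.png")
    y,x=((185,400) if n=="top" else (195,393)); A,B=[i[y:y+75,x:x+70] for i in(a,b)]
    d=np.abs(A.astype(int)-B).max(2);print(n,"bed diff px>40:",(d>40).sum(),"mean",d.mean())
    print(" shift",cv2.phaseCorrelate(np.float32(cv2.cvtColor(A,6)),np.float32(cv2.cvtColor(B,6))),np.argwhere(d>40)[:12].tolist())
b=cv2.imread("pics/z_top.png");x0,y0=408,275
m=(b[y0:y0+45,x0:x0+58].min(2)>110).astype(np.uint8)
c=max(cv2.findContours(m,0,2)[0],key=cv2.contourArea);q=cv2.boxPoints(cv2.minAreaRect(c))+[x0,y0]
w=ray("top",q,.009);print("slide",w[:,:2],w.mean(0),np.linalg.norm(w-np.roll(w,1,0),axis=1))
E
```

```text
clock: 24.05
eef_pos: [0.2599, -0.4819, 0.231]
tool_rot: [[-0.825, 0.564, -0.0], [0.564, 0.825, -0.001], [-0.0, -0.001, -1.0]]
contact_force: [0.4, -0.2, 0.1]
finger_gap: 0.0513
grasp_force: 0.0
top bed diff px>40: 41 mean 4.432761904761905
 shift ((0.1965098885623462, 0.42253894052819874), 0.9918734301019598) [[16, 35], [17, 34], [17, 35], [18, 34], [18, 35], [19, 33], [19, 34], [20, 33], [21, 32], [22, 32], [23, 31], [24, 30]]
scene bed diff px>40: 32 mean 2.552761904761905
 shift ((0.15569245034416923, 0.4981683178971892), 0.9639251099692451) [[0, 1], [1, 1], [1, 2], [2, 1], [2, 2], [2, 3], [3, 0], [3, 2], [4, 0], [4, 1], [5, 0], [5, 1]]
slide [[ 0.423  -0.3032]
 [ 0.4282 -0.411 ]
 [ 0.3754 -0.4107]
 [ 0.3704 -0.3039]] [ 0.3993 -0.3572  0.009 ] [0.0526 0.1079 0.0527 0.107 ]
```

Run:
```python
from h import *
np.set_printoptions(precision=2,suppress=True)
R,t=frame(.525,-.342,.125,-34.16,25)
P={"lipL":[-.004,.019,.011],"lipR":[-.004,-.019,.011],"noseL":[.015,.019,.008],"noseR":[.015,-.019,.008],"grip":[-.042,0,.026],"front":[.05,0,.004],"pivL":[.05,.019,.008],"pivR":[.05,-.019,.008],"win":[-.01,0,.004]}
for n in("top","scene"):
    a=cv2.imread(f"pics/{n}0.png",0);b=cv2.imread(f"pics/z_{n}.png",0)
    for k,p in P.items():
        u,v=proj(n,R@np.array(p)+t)[0].round().astype(int)
        A,B=[i[v-8:v+8,u-8:u+8].astype(np.float32) for i in(a,b)]
        T=a[v-6:v+7,u-6:u+7]; m=cv2.matchTemplate(b[v-11:v+12,u-11:u+12],T,cv2.TM_CCOEFF_NORMED);_,mx,_,l=cv2.minMaxLoc(m)
        print(n,k,(u,v),"diff %.1f max %d"%(abs(A-B).mean(),abs(A-B).max()),"shift",l[0]-5,l[1]-5,"%.3f"%mx,"same %.3f"%m[5,5])
```

```text
top lipL (np.int64(424), np.int64(225)) diff 8.5 max 51 shift 0 1 0.974 same 0.961
top lipR (np.int64(441), np.int64(235)) diff 8.4 max 59 shift 0 1 0.953 same 0.951
top noseL (np.int64(429), np.int64(217)) diff 7.3 max 54 shift 0 1 0.983 same 0.981
top noseR (np.int64(446), np.int64(226)) diff 7.6 max 59 shift 0 1 0.978 same 0.971
top grip (np.int64(423), np.int64(247)) diff 6.9 max 42 shift 0 0 0.982 same 0.982
top front (np.int64(446), np.int64(207)) diff 2.9 max 32 shift 0 0 0.996 same 0.996
top pivL (np.int64(438), np.int64(202)) diff 6.1 max 68 shift 0 0 0.973 same 0.973
top pivR (np.int64(455), np.int64(211)) diff 5.2 max 48 shift 0 0 0.976 same 0.976
top win (np.int64(431), np.int64(232)) diff 4.9 max 38 shift 1 0 0.943 same 0.922
scene lipL (np.int64(408), np.int64(226)) diff 4.9 max 46 shift 0 0 0.971 same 0.971
scene lipR (np.int64(423), np.int64(229)) diff 5.5 max 51 shift 0 0 0.959 same 0.959
scene noseL (np.int64(410), np.int64(220)) diff 4.6 max 46 shift 0 0 0.983 same 0.983
scene noseR (np.int64(424), np.int64(223)) diff 5.2 max 51 shift 0 0 0.968 same 0.968
scene grip (np.int64(412), np.int64(238)) diff 6.2 max 54 shift 0 0 0.967 same 0.967
scene front (np.int64(420), np.int64(210)) diff 2.0 max 31 shift 0 0 0.994 same 0.994
scene pivL (np.int64(413), np.int64(208)) diff 2.7 max 64 shift 0 0 0.984 same 0.984
scene pivR (np.int64(427), np.int64(211)) diff 3.0 max 64 shift 0 0 0.979 same 0.979
scene win (np.int64(415), np.int64(231)) diff 5.2 max 39 shift 0 0 0.901 same 0.901
```

Run:
```python
from h import *
R,t=frame(.525,-.342,.125,-34.16,25)
E=lambda n,p:proj(n,R@np.array(p)+t)[0]
for n in("top","scene"):
    a=cv2.imread(f"pics/{n}0.png",0).astype(np.float32);b=cv2.imread(f"pics/z_{n}.png",0).astype(np.float32)
    print(n,"px per 10mm upslope",E(n,[.01,0,0])-E(n,[0,0,0]))
    def sh(k,u,v,h):
        W=cv2.createHanningWindow((2*h,2*h),cv2.CV_32F);A,B=[i[v-h:v+h,u-h:u+h] for i in(a,b)]
        print(" ",k,np.round(cv2.phaseCorrelate(A,B,W),2).tolist() if 0 else cv2.phaseCorrelate(A,B,W))
    for k,p,h in(("grip",[-.042,0,.022],9),("window",[-.008,0,.004],9),("front/stop",[.055,0,.004],9),("lips",[-.004,0,.01],12)):
        u,v=E(n,p).round().astype(int);sh(k,u,v,h)
    for k,(u,v) in ({"label":(375,227),"knob":(452,160),"post":(350,240)} if n=="top" else {"knob":(466,206),"nut":(404,298)}).items(): sh(k,u,v,12)
```

```text
top px per 10mm upslope [ 2.52966614 -4.18756081]
  grip ((0.094002831453599, -0.0547087761336531), 1.0981827981678056)
  window ((-0.020935572015803317, 0.15083528710931304), 1.0634760702097859)
  front/stop ((-0.03302611189380755, -0.14182701402536857), 0.9623277249895497)
  lips ((0.11943853883193256, 0.08637983082914857), 1.0216713564263449)
  label ((0.04773076575369828, 0.0037921606423214627), 1.0699500002794795)
  knob ((-0.0714975752092819, 0.10453037961842959), 0.9843191057443619)
  post ((-0.18533750033384955, 0.012027186353357422), 0.9637282987435659)
scene px per 10mm upslope [ 0.85975005 -3.40301804]
  grip ((-0.029327691669925215, -0.5244678122953754), 0.9346573691309235)
  window ((0.11390896171510612, -0.3269570309548371), 1.0324036721830014)
  front/stop ((-0.17378760196825027, 0.0692406807746), 0.9916603646160643)
  lips ((-0.06230820428587336, -0.019736963971984878), 0.9661944421629111)
  knob ((-0.008393685692619002, -0.028146830143612078), 1.0030731310447056)
  nut ((0.12121511757245074, 0.11097222619739178), 0.944153999702798)
```

The bed region matches the start-of-job picture to within about 1 mm, with both clip lips at their snapped-down height. The used slide is centred on the mat to about 3 mm. Handing in.

```bash
python3 -c "
from cell import r
print(r.hand_in())"
```

```text
the job is handed in; nothing more can be done
None
```

The job is handed in at about 24 s: the used slide lies flat within about 3 mm of the mat's middle, and the fresh slide is hard against the stop. Images matching the start to about 1 mm show both clips down in its notches; I did not measure the bystanders.

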